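# Slide a mask frame from the loading shelf onto the narrow alignment chuck

### The arm

A 6-joint arm with a two-finger parallel gripper is mounted at the origin on the work surface. World frame = base frame: x ahead of the robot, y to its left, z up, the work surface at z = 0. Lengths are in m, angles in rad, forces in N, time in s.
With the tool pointing down it reaches from about 0.375 to 0.9 m from the base axis. Payload 3.1 kg.
Tool frame: the origin (TCP) lies on the centre line of the jaws, within the pads' length; the fingertips stand robot.tip_reach ahead of it and the grasp point (between the pads) lies 8 mm behind it (robot.tip_reach is the distance from the TCP to the fingertips, in m); z points along the fingers, y is the line along which they close (so a half turn about z gives the same grasp; the last joint's range is limited). The gripper opens to 87 mm and grips with 3 to 60 N. Pads are 19 mm wide; open, the fingers measure 117 mm over their backs; the gripper's body (75 mm by 190 mm) begins 51 mm behind the grasp point.
Start: joints at [-0.178, 0.527, 1.433, -0, 1.181, -0.178], TCP at [0.625, 0, 0.195] pointing down, gripper open.
Joint ranges: [-3.08, 3.08], [-0.75, 2.2], [0.22, 2.44], [-1.43, 4.57], [0, 2.65], [-2.85, 2.85]. Speed limits (rad/s): [2.79, 2.79, 3.14, 3.14, 3.14, 3.14].

### API

Orientations are given as a unit quaternion [x, y, z, w].
In Python, from rig import robot gives the robot as it stands.
- The arm moves only by the tool jog_arm, never from a script. Its argument "motion" is one flat list of numbers, 7 for each row, row after row: the shift along the tool's x, y, z scaled (see below), then the turn, a rotation vector about the tool's x, y, z scaled (see below), then the gripper's target within -1 to 1 (shut at 1, half-way at 0, fully open at -1). In form: [x, y, z, rx, ry, rz, hand, x, y, z, rx, ry, rz, hand, ...]. A call has 1 to 12 rows; each row shifts and turns the commanded pose from where the row before left it, along the tool's axes as they then stand; what a row does not reach is not made up. The controller multiplies each number of a shift by 4 cm and each number of a turn by 4 degrees. A row lasts 1/8 s, in which the tool goes at most 62.5 mm and 10.7 degrees, less where a joint would pass 70% of its speed; a pose out of reach is approached as far as the arm can. A call with a number of a shift or a turn outside -1 to 1 is refused whole. A call with a gripper value outside its range is refused whole. The fingers move at their own pace and stop on an object; "grip_force" is the grip in N (left out, the last holds). Time passes only in rows, so rows that do not move let the fingers close. It gives the time, the measured TCP pose, the force, the opening and the grip force at its end, in the units of the state.
- robot.get_obs(): the state, without advancing time (a new reading comes with each control period).
- robot.camera(name): name is "scene" or "side" or "wrist"; returns the picture (420x560x3 uint8, blue, green, red); there is no depth.
- robot.calibration(name): a dict with "fx", "fy", "cx", "cy" (pixels), "R" (3x3) and "t" (3): a world point X has camera coordinates R X + t; the wrist camera has in their place "T_tool_cam" (4x4, takes a point from camera to tool coordinates, whose origin is the TCP and whose axes are the flange's). Camera axes: x right, y down, z forward; pixel columns grow to the right and rows downward; lengths in m; the calibration is good to about 2 mm. A picture is of the moment at which its call begins: read the wrist's pose just before it. calibration takes no time and is no camera call.
- robot.hand_in(): hands the job in; it is judged then, once.
The state is a dict: "time": time; "q": joint angles; "joint_velocities": joint speeds; "joint_torque": joint torques, N m; "position": TCP position; "tool_rot": TCP orientation; "ft_force": force on the tool from outside, world axes, zero at the start; "moment": the same for the moment, N m; "grip_width": finger opening in m; "grip_force": force on a finger pad.
Only numpy, scipy, OpenCV 4.12 (cv2) and the standard library are available. Lean on these libraries where they do the work, as an engineer would, in place of code of your own. Each camera call takes 0.05 s, during which the arm holds its last target. There are 200 camera calls.

### The job

Slide the square photomask frame off its loading shelf and across the gap onto the narrow round chuck beside it, so that it lies flat and centred on the chuck, roughly square with the shelf and completely clear of it. Keep it sliding on its supports: do not lift it, tip it or let it fall, and leave the wafer case, the bottle and the loupe where they are.

Things in the scene. Friction and masses are not known exactly. Their poses are not given: they have to be found in the camera images.
- mask: photomask frame: flat dark metal square plate, 130 x 130 x 20 mm, amber glass with a copper-coloured pattern on top; 0.3 to 0.6 kg, loose; too wide to grip across, its edge can be pushed. Origin: centre of its underside; x, y along its edges, z up. It starts on the shelf, within 20 mm (along shelf y) and 10 mm (x) of the shelf's centre, turned up to 0.12 rad from it.
- loader: loading shelf, fixed: flat rimless aluminium plate 150 x 150 mm on a grey 90 mm square column. Origin: centre of the column's underside, 12 mm above the table; the top is 88 mm above this origin (100 mm above the table). z up; y along the line to the chuck, which may lie on its +y or -y side; x across.
- chuck: chuck, fixed: round steel disc, 64 mm diameter (58 mm flat top, bevelled rim), on a pedestal over a black block. Origin: on the disc's axis, 12 mm above the table; the top is 86 mm above this origin, 2 mm lower than the shelf. Its axis is 155 mm from the shelf's centre: an open gap of 48 mm lies between shelf and disc, which the frame spans as it slides. Axes as the shelf's.
- stage_base: black base plate, fixed, 200 x 370 mm, 12 mm high, under shelf and chuck. Origin: centre of its underside, on the table, half-way between shelf and chuck; y along the line through both.
- wafer_case: bystander: flat white round case, 110 mm diameter, 22 mm high, loose on the table beyond the work. Origin: centre of its underside.
- bottle: bystander: white bottle with a red cap, 66 mm diameter, 170 mm high, loose on the table to the left. Origin: centre of its underside.
- loupe: bystander: black standing loupe, 60 mm diameter, 68 mm high, loose on the table to the right. Origin: centre of its underside.
There are look-alikes about, which are no part of the job. Several things have the shape of the mask; the one meant has the colours described above.

How it is judged:
By the outcome, as a careful person would: the job done as asked, in the order asked, and still so for the second after the job is handed in, with the robot touching nothing.
It also fails if it takes over 43 s, if anything falls off the work surface, if the arm or the gripper's body presses on something with over 40 N, if the wrist force passes 120 N, or if a joint passes its speed limit or range.

## Working session

There is one attempt and no reset: what is moved stays moved. The work goes in short steps, Python scripts to look and compute and a tool call to move; the robot and the scene stay as the last step left them, time stands still between calls to the robot, and variables do not carry over. Pictures are saved under pics/ and viewed, at most 10 in all, crops included, and the job is handed in when it is done.

Besides the shell and the picture viewer there is one more tool, called as name(argument=value, ...) on one line, values as JSON. jog_arm: Moves the arm, as the interface text tells. Shifts and turns lie within -1 to 1; 1 stands for 4 cm of shift or 4 degrees of turn. Its arguments: {"type":"object","properties":{"motion":{"type":"array","items":{"type":"number"}},"grip_force":{"type":"number"}},"required":["motion"]}

```bash
ls; mkdir -p pics; python3 - <<'E'
from rig import robot
import cv2,json
print(robot.tip_reach, {k:(v.tolist() if hasattr(v,'tolist') else v) for k,v in robot.get_obs().items()})
for n in ("scene","side","wrist"):
    cv2.imwrite(f"pics/{n}0.png",robot.camera(n)); print(n,robot.calibration(n))
import numpy as np
a=cv2.imread("pics/scene0.png");b=cv2.imread("pics/side0.png")
cv2.imwrite("pics/both0.png",cv2.resize(np.vstack([a,b]),None,fx=.7,fy=.7))
E
```

```text
pics
0.011 {'time': 0.0, 'q': [-0.17852277712807355, 0.5284747230879836, 1.4339159085910822, 9.727868678680729e-06, 1.1814009018629248, -0.17852486063693573], 'joint_velocities': [5.7374858487315534e-05, 0.001636032033122556, 0.001029798870011947, -0.0005881971518030407, 0.0008939241548549572, -0.0017762297183636228], 'joint_torque': [-0.0005457454426505137, -44.0045428276062, -17.659353017807007, 0.06325975991785526, 0.05832078633829951, -0.00015371938388852868], 'position': [0.6241972198129037, 0.0001631325156178237, 0.19376212896016942], 'tool_rot': [0.707106926347929, 0.7071057812822494, -0.0006233188587935915, -0.0009056829490962934], 'ft_force': [0.4129288221910223, 0.029348522407221453, -0.33613982111776436], 'moment': [-0.04836057338633282, 0.018839051184490883, 0.003631679162602858], 'grip_force': 0.0, 'grip_width': 0.08711908181080913}
scene {'fx': 423.05583623241046, 'fy': 423.05583623241046, 'cx': 279.64185401132215, 'cy': 207.90599466344935, 'R': array([[ 0.88320423,  0.46895815, -0.00534273],
       [ 0.34693398, -0.66097282, -0.66539593],
       [-0.31557424,  0.58582692, -0.74647151]]), 't': array([-0.50274683, -0.15436704,  1.61031841])}
side {'fx': 431.1208757409726, 'fy': 431.1208757409726, 'cx': 282.9715301409448, 'cy': 207.8993851643143, 'R': array([[ 0.91264183, -0.40874588, -0.00342058],
       [-0.28983657, -0.64119677, -0.71053604],
       [ 0.28823541,  0.64945632, -0.7036525 ]]), 't': array([-0.5323327 ,  0.22276992,  0.9922302 ])}
wrist {'fx': 354.7044440380497, 'fy': 354.7044440380497, 'cx': 278.5427569075986, 'cy': 209.3488179046524, 'T_tool_cam': array([[-4.57015272e-05, -9.58848704e-01, -2.83917524e-01,
         7.80303139e-02],
       [ 9.99999997e-01, -6.14226197e-05,  4.64693831e-05,
         5.93554776e-05],
       [-6.19960659e-05, -2.83917521e-01,  9.58848704e-01,
        -1.89968921e-01],
       [ 0.00000000e+00,  0.00000000e+00,  0.00000000e+00,
         1.00000000e+00]])}
```

View pics/scene0.png

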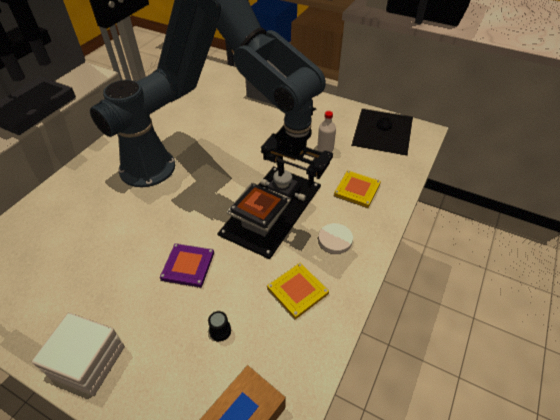

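View pics/side0.png

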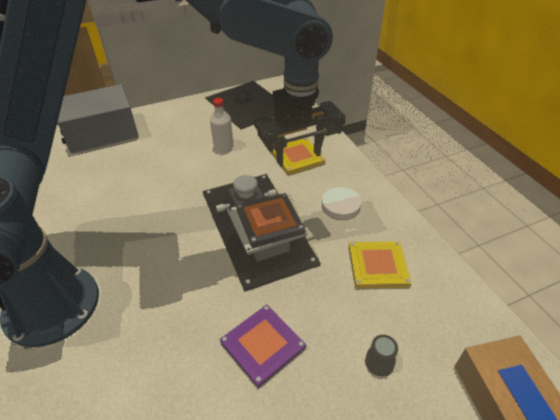

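Scene view: the dark plate with amber centre on the shelf is at (260,207). The look-alikes are purple at (188,264), yellow at (358,188) and yellow at (298,290). Only the dark one on the shelf fits the description. The chuck is at (283,180), on the far (+y) side. In the side view the mask is at (270,217) and the chuck at (245,187). I'll confirm with an enlarged crop.

```bash
python3 - <<'E'
import cv2,numpy as np
a=cv2.imread("pics/scene0.png")[150:260,200:340];b=cv2.imread("pics/side0.png")[160:290,190:340]
f=lambda x:cv2.resize(x,(400,int(x.shape[0]*400/x.shape[1])),interpolation=cv2.INTER_CUBIC)
A,B=f(a),f(b);h=max(len(A),len(B))
p=lambda x:np.vstack([x,np.zeros((h-len(x),400,3),np.uint8)])
cv2.imwrite("pics/crop0.png",np.clip(np.hstack([p(A),p(B)])*1.5,0,255).astype(np.uint8))
E
```

```text
(no output)
```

View pics/crop0.png

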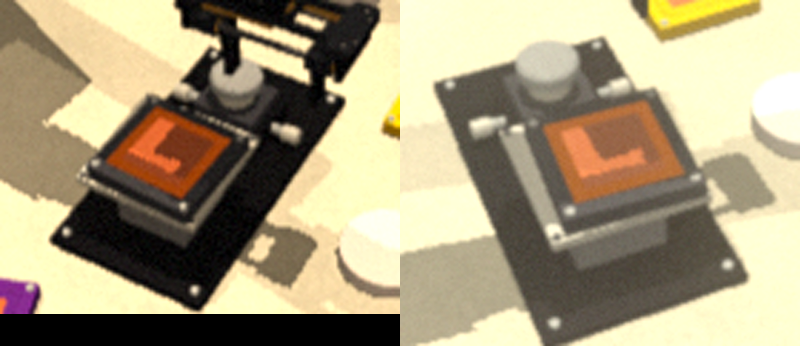

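View pics/wrist0.png

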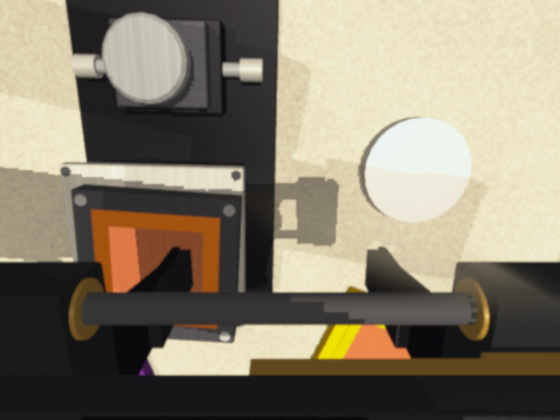

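The crop confirms it: the frame on the shelf is dark metal with amber glass and a copper L. In the wrist view (up = +y, right = +x) the chuck is at (145,58), and the mask's screws are at (80,200), (229,210) and (225,337). Now I'll measure.

```bash
cat > h.py <<'E'
from rig import robot
import numpy as np, cv2
from scipy.spatial.transform import Rotation as Ro
def pose(name,obs=None):
    c=robot.calibration(name); K=np.array([[c['fx'],0,c['cx']],[0,c['fy'],c['cy']],[0,0,1]])
    if name!='wrist': R=c['R'].T; return K,R,-R@c['t']
    o=obs or robot.get_obs(); T=np.eye(4); T[:3,:3]=Ro.from_quat(o['tool_rot']).as_matrix(); T[:3,3]=o['position']
    T=T@c['T_tool_cam']; return K,T[:3,:3],T[:3,3]
def ray(P,uv,z):
    K,R,t=P; uv=np.atleast_2d(np.array(uv,float)); d=(R@np.linalg.inv(K)@np.c_[uv,np.ones(len(uv))].T).T
    return (t+d*((z-t[2])/d[:,2])[:,None])
def amber(img,box):
    x0,y0,x1,y1=box; h=cv2.cvtColor(img,cv2.COLOR_BGR2HSV); m=cv2.inRange(h,(0,130,50),(20,255,255))
    k=np.zeros_like(m);k[y0:y1,x0:x1]=m[y0:y1,x0:x1]
    cs=cv2.findContours(k,cv2.RETR_EXTERNAL,cv2.CHAIN_APPROX_NONE)[0]; return max(cs,key=cv2.contourArea)[:,0,:]
def square(img,box,P,z):
    w=ray(P,amber(img,box),z)[:,:2]
    (c,s,a)=cv2.minAreaRect((w*1000).astype(np.float32)); return np.round(c,1),np.round(s,1),round((a+45)%90-45,2)
E
python3 - <<'E'
from h import *
I={n:cv2.imread(f"pics/{n}0.png") for n in("scene","side","wrist")}
print('amber scene',square(I['scene'],(225,180,295,230),pose('scene'),.12))
print('amber side',square(I['side'],(235,190,305,240),pose('side'),.12))
P=pose('wrist')
print('screws wrist',ray(P,[(80,200),(229,210),(225,337)],.12).round(4))
print('shelf screws',ray(P,[(66,171),(236,175)],.1).round(4))
g=cv2.cvtColor(I['wrist'],cv2.COLOR_BGR2GRAY)
c=cv2.HoughCircles(g,cv2.HOUGH_GRADIENT,1,50,param1=120,param2=25,minRadius=30,maxRadius=55)
print(c, None if c is None else ray(P,c[0,:,:2],.098).round(4))
# base plate edges: black/table in wrist rows
for r in(20,110,130,140,250): print(r,ray(P,[(x,r) for x in np.where(g[r]<60)[0][[0,-1]]],.012)[:,:2].round(4).tolist(), np.where(g[r]<60)[0][[0,-1]])
S=pose('side'); print('base corners side',ray(S,[(190+x*150/400,160+y*150/400) for x,y in((434,86),(403+200,38),(747-0,278),(552,346))-np.array([400,0])],.012).round(4))
S=pose('scene'); print('base corners scene',ray(S,[(200+x*.35,150+y*.35) for x,y in((213,45),(345,97),(197,309),(50,240))],.012).round(4))
E
```

```text
amber scene (array([523.3, -53.5]), array([103.1, 103.4]), -4.31)
amber side (array([524.6, -51.5]), array([100.9, 100.2]), -4.27)
screws wrist [[ 4.713e-01  7.500e-03  1.200e-01]
 [ 5.859e-01 -5.000e-04  1.200e-01]
 [ 5.778e-01 -1.157e-01  1.200e-01]]
shelf screws [[0.4522 0.0264 0.1   ]
 [0.5898 0.0232 0.1   ]]
[[[138.5  60.5  47.7]
  [415.5 169.5  53.3]]] [[0.5195 0.1096 0.098 ]
 [0.7357 0.0273 0.098 ]]
20 [[0.4261, 0.1546], [0.6218, 0.1546]] [ 69 276]
110 [[0.4245, 0.0727], [0.6196, 0.0727]] [ 81 274]
130 [[0.4245, 0.0529], [0.6195, 0.0529]] [ 84 274]
140 [[0.4239, 0.0428], [0.6195, 0.0428]] [ 85 274]
250 [[0.3981, -0.0801], [0.6156, -0.0799]] [ 79 271]
base corners side [[ 0.4248  0.2125  0.012 ]
 [ 0.6222  0.2111  0.012 ]
 [ 0.6123 -0.1582  0.012 ]
 [ 0.4223 -0.1544  0.012 ]]
base corners scene [[ 0.4304  0.2207  0.012 ]
 [ 0.6244  0.2131  0.012 ]
 [ 0.6159 -0.1585  0.012 ]
 [ 0.4213 -0.1531  0.012 ]]
```

jog_arm(motion=[-0.775,-0.5,0,0,0,0,-1,-0.775,-0.5,0,0,0,0,-1,-0.775,-0.5,0,0,0,0,-1,-0.775,-0.5,0,0,0,0,-1,-0.775,-0.54,0,0,0,0.325,-1,0,0,0,0,0,0,-1,0,0,0,0,0,0,-1])

```text
time: 1.02
position: [0.5235, -0.1547, 0.1947]
tool_rot: [0.715, 0.699, 0.0, -0.0]
ft_force: [-0.3, 0.2, 0.5]
grip_width: 0.087
grip_force: 0.0
```

```bash
python3 - <<'E'
from h import *
P=pose('wrist');im=robot.camera('wrist');cv2.imwrite('pics/wrist1.png',im)
print(robot.get_obs()['time'],square(im,(120,50,450,330),P,.12))
E
```

```text
1.075 (array([523.4, -70.8]), array([ 64.8, 100.7]), -4.1)
```

View pics/wrist1.png

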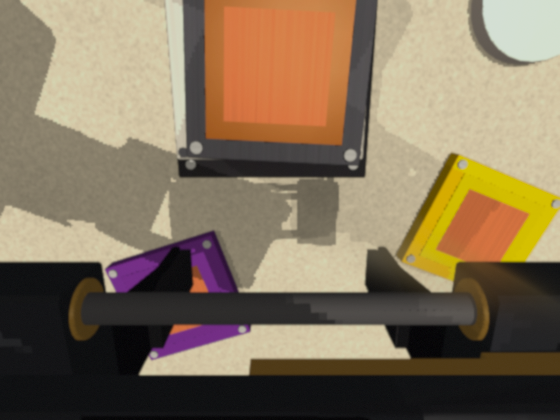

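The wrist view shows the mask's rear screws at (196,148) and (350,156), and the path in front of the fingers is clear. Lowering behind the mask.

jog_arm(motion=[0,0,0.5,0,0,0,-1,0,0,0.5,0,0,0,-1,0,0,0.5,0,0,0,-1,0,0,0.45,0,0,0,-1,0,0,0,0,0,0,-1,0,0,0,0,0,0,-1])

```text
time: 1.82
position: [0.5242, -0.1546, 0.1172]
tool_rot: [0.715, 0.699, 0.0, 0.0]
ft_force: [-0.3, 0.1, -0.4]
grip_width: 0.0871
grip_force: 0.0
```

jog_arm(motion=[0.15,0,0,0,0,0,-1,0.15,0,0,0,0,0,-1,0.1,0,0,0,0,0,-1,0.1,0,0,0,0,0,-1,0.1,0,0,0,0,0,-1,0.1,0,0,0,0,0,-1,0,0,0,0,0,0,-1])

```text
time: 2.7
position: [0.5239, -0.1267, 0.1167]
tool_rot: [0.715, 0.699, -0.0, -0.0]
ft_force: [0.6, -0.0, 0.1]
grip_width: 0.0868
grip_force: 0.0
```

jog_arm(motion=[0.1,0,0,0,0,0,-1,0.1,0,0,0,0,0,-1,0.1,0,0,0,0,0,-1,0.1,0,0,0,0,0,-1,0,0,0,0,0,0,-1])

```text
time: 3.32
position: [0.5243, -0.1106, 0.1168]
tool_rot: [0.715, 0.699, -0.0, -0.0]
ft_force: [-0.8, -0.0, -0.3]
grip_width: 0.0872
grip_force: 0.0
```

```bash
python3 - <<'E'
from h import *
P=pose('wrist');im=robot.camera('wrist');cv2.imwrite('pics/wrist2.png',im);print(robot.get_obs()['position'])
a=robot.camera('scene');b=robot.camera('side')
cv2.imwrite('pics/scene2.png',a);cv2.imwrite('pics/side2.png',b)
f=lambda x:cv2.resize(x,(400,400))
cv2.imwrite('pics/crop2.png',np.vstack([cv2.resize(np.hstack([a[140:270,190:350],b[150:280,180:340]]),(800,325)),cv2.resize(im,(360,270)).repeat(1,0) if 0 else cv2.copyMakeBorder(cv2.resize(im,(366,275)),0,0,0,434,0)]))
print('scene',square(a,(225,160,300,230),pose('scene'),.12),'side',square(b,(230,170,305,240),pose('side'),.12),'wrist',square(im,(120,0,450,330),P,.12))
E
```

```text
[ 0.52439947 -0.11081359  0.11677721]
scene (array([513.6, -83.5]), array([42.2, 85.7]), -4.92) side (array([531.4, -72.8]), array([60.4, 83.4]), -3.51) wrist (array([524.8, -53.3]), array([101., 101.]), -4.24)
```

View pics/crop2.png

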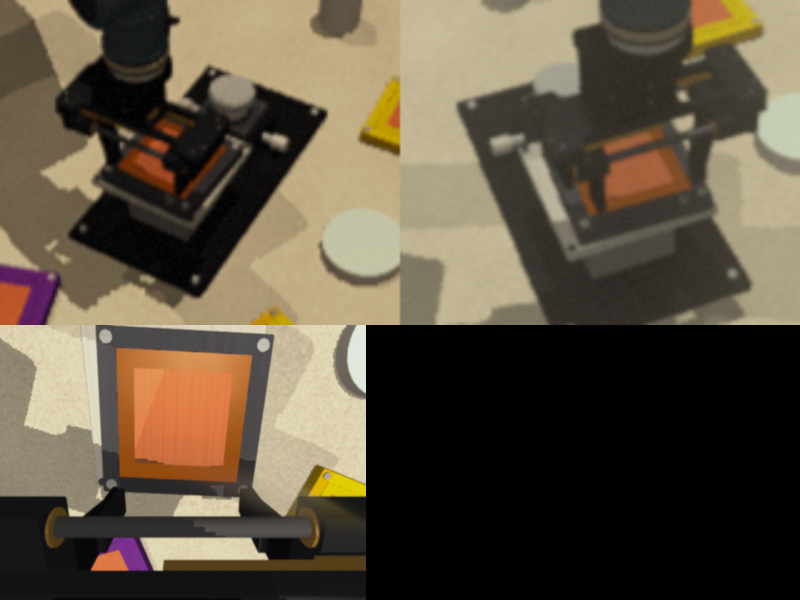

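```bash
python3 - <<'E'
from h import *
o=robot.get_obs(); R=Ro.from_quat(o['tool_rot']).as_matrix(); p=np.array(o['position'])
ims={}
for n in('wrist','scene','side'):
    K,Rc,t=pose(n); im=cv2.imread(f'pics/{n}2.png').copy()
    for s in(-1,1):
      for dz,col in((.011,(0,255,0)),(-.04,(255,0,0))):
        for dx in(-.0095,.0095):
          X=p+R@[dx,s*.0435,dz]; c=K@Rc.T@(X-t); u=c[:2]/c[2]
          if dx>0:print(n,s,dz,u.round(0))
          cv2.circle(im,tuple(int(v*8) for v in u),8,col,-1,shift=3)
    ims[n]=im
a=cv2.resize(ims['scene'][170:240,205:305],(500,350),interpolation=cv2.INTER_NEAREST)
b=cv2.resize(ims['side'][180:250,225:325],(500,350),interpolation=cv2.INTER_NEAREST)
w=ims['wrist'][200:340,100:460]
cv2.imwrite('pics/dbg.png',np.vstack([cv2.resize(np.hstack([a,b]),(800,280)),cv2.resize(w,(800,311))]))
E
```

```text
wrist -1 0.011 [206. 224.]
wrist -1 -0.04 [184. 260.]
wrist 1 0.011 [351. 224.]
wrist 1 -0.04 [373. 260.]
scene -1 0.011 [239. 211.]
scene -1 -0.04 [238. 200.]
scene 1 0.011 [263. 221.]
scene 1 -0.04 [263. 210.]
side -1 0.011 [260. 240.]
side -1 -0.04 [259. 224.]
side 1 0.011 [295. 229.]
side 1 -0.04 [295. 213.]
```

View pics/dbg.png

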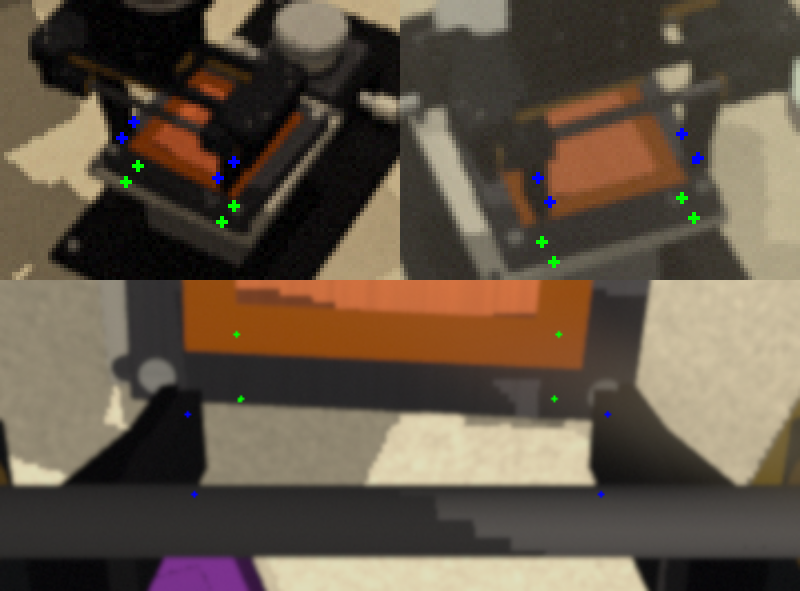

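The pictures show the fingertips end about 26 mm *behind* the reported TCP. The wrist view puts the tip corner at (191,248), where tip_reach predicts (206,224). Both outside views agree, and the mask has not moved, so the fingers are passing above it, tips at z≈0.143. I'll back off behind the shelf, lower by 35 mm and check again.

jog_arm(motion=[-0.4,0,0,0,0,0,-1,-0.4,0,0,0,0,0,-1,-0.3,0,0,0,0,0,-1,0,0,0,0,0,0,-1,0,0,0.3,0,0,0,-1,0,0,0.3,0,0,0,-1,0,0,0.27,0,0,0,-1,0,0,0,0,0,0,-1,0,0,0,0,0,0,-1])

```text
time: 4.6
position: [0.5235, -0.1549, 0.0819]
tool_rot: [0.715, 0.699, -0.0, 0.0]
ft_force: [0.4, -0.5, -0.0]
grip_width: 0.087
grip_force: 0.0
```

```bash
cat > look.py <<'E'
from h import *
import sys
n=sys.argv[1]; o=robot.get_obs(); R=Ro.from_quat(o['tool_rot']).as_matrix(); p=np.array(o['position']); ims={}
for c in('wrist','scene','side'):
    K,Rc,t=pose(c); im=robot.camera(c); cv2.imwrite(f'pics/{c}{n}.png',im); 
    for s in(-1,1):
        X=p+R@[.0095,s*.0435,-.026]; q=K@Rc.T@(X-t); u=q[:2]/q[2]; print(c,s,u.round(0)); cv2.circle(im,tuple(int(v*8) for v in u),6,(0,255,0),-1,shift=3)
    ims[c]=im
print(o['time'],p,'wrist',square(cv2.imread(f'pics/wrist{n}.png'),(120,0,450,330),pose('wrist'),.12))
f=lambda x:cv2.resize(x,(400,300),interpolation=cv2.INTER_CUBIC)
cv2.imwrite(f'pics/m{n}.png',np.vstack([np.hstack([f(ims['scene'][140:260,190:350]),f(ims['side'][160:280,190:350])]),np.hstack([f(ims['wrist']),f(ims['wrist'][150:300,140:340])])]))
E
python3 look.py 3
```

```text
wrist -1 [191. 248.]
wrist 1 [366. 248.]
scene -1 [232. 220.]
scene 1 [256. 230.]
side -1 [267. 253.]
side 1 [303. 241.]
4.6 [ 0.52353985 -0.15486067  0.08186805] wrist (array([523.7, -70.1]), array([ 67.1, 101.1]), -3.93)
```

View pics/m3.png

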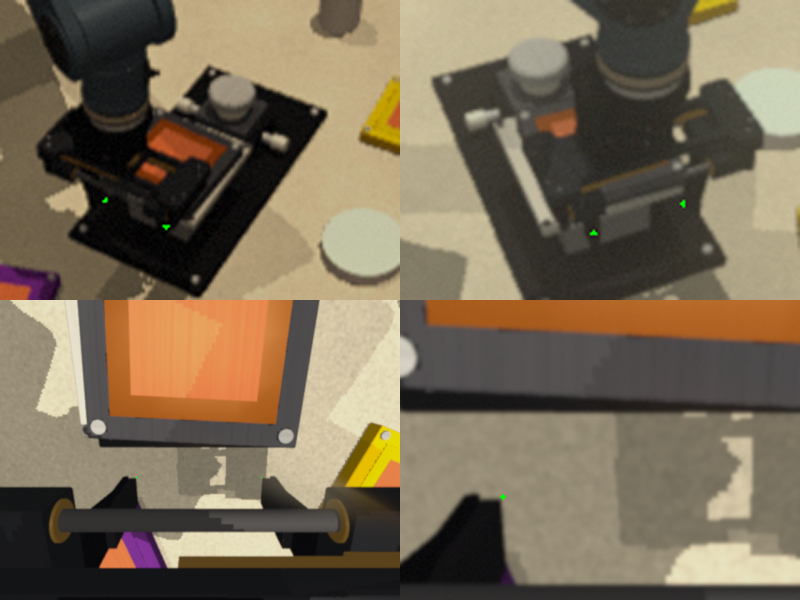

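The predicted tip corner (191,248) lies exactly on the seen fingertip, and both outside views agree. The tips are at z≈0.108, level with the mask's edge and behind it. Advancing.

jog_arm(motion=[0.15,0,0,0,0,0,-1,0.15,0,0,0,0,0,-1,0.1,0,0,0,0,0,-1,0.1,0,0,0,0,0,-1,0.1,0,0,0,0,0,-1,0.1,0,0,0,0,0,-1,0.1,0,0,0,0,0,-1,0,0,0,0,0,0,-1])

```text
time: 5.75
position: [0.5241, -0.1226, 0.082]
tool_rot: [0.715, 0.699, 0.0, -0.0]
ft_force: [-0.5, -0.3, 0.3]
grip_width: 0.0873
grip_force: 0.2
```

```bash
python3 look.py 4 | tail -1
```

```text
5.75 [ 0.52411277 -0.1226409   0.08200453] wrist (array([521.5, -51.7]), array([ 90.4, 100.9]), -1.31)
```

```bash
python3 - <<'E'
from h import *
T=dict(position=[0.6242,0.00016,0.19376],tool_rot=[0.707106926,0.70710578,-0.00062,-0.0009])
P=pose('wrist',T); im=cv2.imread('pics/wrist0.png')
print('hand',ray(P,[(145,57.5),(103,57),(187,57),(145,12),(145,102)],.097)[:,:2].round(4).tolist())
for n,box,P in(('wrist',(96,4,200,112),P),('scene',(265,165,305,200),pose('scene')),('side',(228,172,262,205),pose('side'))):
    im=cv2.imread(f'pics/{n}0.png');g=cv2.cvtColor(im,cv2.COLOR_BGR2GRAY);x0,y0,x1,y1=box
    for th in(90,110,130):
        m=np.zeros_like(g);m[y0:y1,x0:x1]=(g[y0:y1,x0:x1]>th)*255
        m=cv2.morphologyEx(m,cv2.MORPH_OPEN,np.ones((5,5)) if n!='wrist' else cv2.getStructuringElement(cv2.MORPH_ELLIPSE,(35,35)))
        cs=cv2.findContours(m,cv2.RETR_EXTERNAL,cv2.CHAIN_APPROX_NONE)[0]
        if cs:
            c=max(cs,key=cv2.contourArea);w=ray(P,c[:,0],.098)[:,:2];print(n,th,cv2.boundingRect(c),np.array(cv2.minEnclosingCircle((w*1000).astype(np.float32))[0]).round(1),(w.max(0)-w.min(0)).round(4),w.max(0).round(4))
E
```

```text
hand [[0.5241, 0.1119], [0.4926, 0.1122], [0.5556, 0.1122], [0.5273, 0.1424], [0.5207, 0.08]]
wrist 90 (101, 12, 87, 92) [523.4 111.7] [0.0652 0.0629] [0.5559 0.1421]
wrist 110 (102, 12, 85, 92) [523.2 110.9] [0.0636 0.0629] [0.5551 0.1421]
wrist 130 (102, 13, 84, 89) [523.  111.1] [0.0629 0.0608] [0.5544 0.1415]
scene 90 (278, 165, 27, 17) [544.4 125.4] [0.0855 0.0909] [0.5887 0.1692]
scene 110 (282, 165, 23, 16) [543.3 133.8] [0.0855 0.0794] [0.5887 0.1681]
scene 130 (285, 165, 20, 11) [546.5 152. ] [0.0803 0.033 ] [0.5866 0.1673]
side 90 (228, 172, 31, 20) [519.7 124. ] [0.0893 0.0942] [0.5692 0.1678]
side 110 (228, 172, 30, 19) [519.3 126.4] [0.0855 0.0895] [0.5667 0.1678]
side 130 (228, 172, 28, 17) [517.2 128.4] [0.0805 0.0844] [0.5617 0.1678]
```

jog_arm(motion=[0.1,0,0,0,0,0,-1,0.1,0,0,0,0,0,-1,0.1,0,0,0,0,0,-1,0.1,0,0,0,0,0,-1,0.1,0,0,0,0,0,-1,0.1,0,0,0,0,0,-1,0.1,0,0,0,0,0,-1,0.1,0,0,0,0,0,-1,0.1,0,0,0,0,0,-1,0.1,0,0,0,0,0,-1,0.1,0,0,0,0,0,-1,0.1,0,0,0,0,0,-1])

```text
time: 7.4
position: [0.5252, -0.0748, 0.082]
tool_rot: [0.715, 0.699, 0.0, 0.0]
ft_force: [1.1, -1.6, -0.8]
grip_width: 0.0868
grip_force: 0.9
```

jog_arm(motion=[0.1,0,0,0,0,0,-1,0.1,0,0,0,0,0,-1,0.1,0,0,0,0,0,-1,0.1,0,0,0,0,0,-1,0.1,0,0,0,0,0,-1,0.1,0,0,0,0,0,-1,0.1,0,0,0,0,0,-1,0.1,0,0,0,0,0,-1,0.1,0,0,0,0,0,-1,0.1,0,0,0,0,0,-1,0.1,0,0,0,0,0,-1,0,0,0,0,0,0,-1])

```text
time: 8.9
position: [0.5262, -0.0302, 0.082]
tool_rot: [0.715, 0.699, 0.0, -0.0]
ft_force: [0.4, -1.3, -0.7]
grip_width: 0.0873
grip_force: 0.5
```

```bash
python3 look.py 5 | tail -1;  python3 - <<'E'
from h import *
im=cv2.imread('pics/wrist5.png');c=amber(im,(120,0,450,330)); print(cv2.boundingRect(c)); w=ray(pose('wrist'),c,.12); print(w.min(0),w.max(0))
E
```

```text
8.9 [ 0.52615014 -0.03024375  0.08195922] wrist (array([524.1,  40.6]), array([ 90.3, 101.2]), -1.31)
(139, 0, 262, 226)
[ 0.47253657 -0.0057225   0.12      ] [0.57500914 0.08687421 0.12      ]
```

jog_arm(motion=[0.1,-0.005,0,0,0,0,-1,0.1,-0.005,0,0,0,0,-1,0.1,-0.005,0,0,0,0,-1,0.1,-0.005,0,0,0,0,-1,0.1,-0.005,0,0,0,0,-1,0.1,-0.005,0,0,0,0,-1,0.1,-0.005,0,0,0,0,-1,0.1,-0.005,0,0,0,0,-1,0.1,-0.005,0,0,0,0,-1,0.1,-0.005,0,0,0,0,-1,0.05,-0.005,0,0,0,0,-1,0.05,0,0,0,0,0,-1])

```text
time: 10.55
position: [0.5249, 0.0132, 0.082]
tool_rot: [0.715, 0.699, -0.0, -0.0]
ft_force: [0.8, -1.0, -0.8]
grip_width: 0.087
grip_force: 0.7
```

jog_arm(motion=[0.05,0,0,0,0,0,-1,0.05,0,0,0,0,0,-1,0.05,0,0,0,0,0,-1,0.05,0,0,0,0,0,-1,0.05,0,0,0,0,0,-1,0.05,0,0,0,0,0,-1,0.05,0,0,0,0,0,-1,0.05,0,0,0,0,0,-1,0,0,0,0,0,0,-1])

```text
time: 11.68
position: [0.5254, 0.0293, 0.082]
tool_rot: [0.715, 0.699, 0.0, -0.0]
ft_force: [-0.5, -1.7, -0.2]
grip_width: 0.0876
grip_force: 0.6
```

```bash
python3 look.py 6 | tail -1;  python3 - <<'E'
from h import *
im=cv2.imread('pics/wrist6.png');c=amber(im,(120,0,450,330)); print(cv2.boundingRect(c)); w=ray(pose('wrist'),c,.118); print(w.min(0),w.max(0))
E
```

```text
11.675 [0.5253637  0.02925797 0.08196746] wrist (array([524.2, 100.3]), array([ 89.9, 100. ]), -1.31)
(141, 0, 261, 225)
[0.47257533 0.0534786  0.118     ] [0.57526391 0.14686016 0.118     ]
```

jog_arm(motion=[0.05,0,0,0,0,0,-1,0.05,0,0,0,0,0,-1,0.05,0,0,0,0,0,-1,0,0,0,0,0,0,-1,-0.1,0,0,0,0,0,-1,-0.4,0,0,0,0,0,-1,-0.4,0,-0.5,0,0,0,-1,0,0,-0.8,0,0,0,-1,0,0,-0.8,0,0,0,-1,0,0,-0.8,0,0,0,-1,0,0,0,0,0,0,-1,0,0,0,0,0,0,-1])

```text
time: 13.32
position: [0.524, -0.0014, 0.1974]
tool_rot: [0.715, 0.699, -0.0, -0.001]
ft_force: [-0.4, 0.3, -0.5]
grip_width: 0.0873
grip_force: 0.0
```

```bash
python3 look.py 7 | tail -1;  python3 - <<'E'
from h import *
im=cv2.imread('pics/wrist7.png');c=amber(im,(120,0,450,330)); print(cv2.boundingRect(c),square(im,(120,0,450,330),pose('wrist'),.118))
for n,b in(('scene',(250,140,330,215)),('side',(200,140,290,230))): print(n,square(cv2.imread(f'pics/{n}7.png'),b,pose(n),.118))
E
```

```text
13.325 [ 0.52397414 -0.00140489  0.19738655] wrist (array([523.6, 102.9]), array([82.1, 99.4]), -1.31)
(201, 0, 149, 127) (array([523.6, 103.1]), array([ 82.7, 100.2]), -1.31)
scene (array([522.9, 110.1]), array([103.9, 102.9]), -0.84)
side (array([524.2, 112.8]), array([99.6, 99.4]), -1.27)
```

View pics/m7.png

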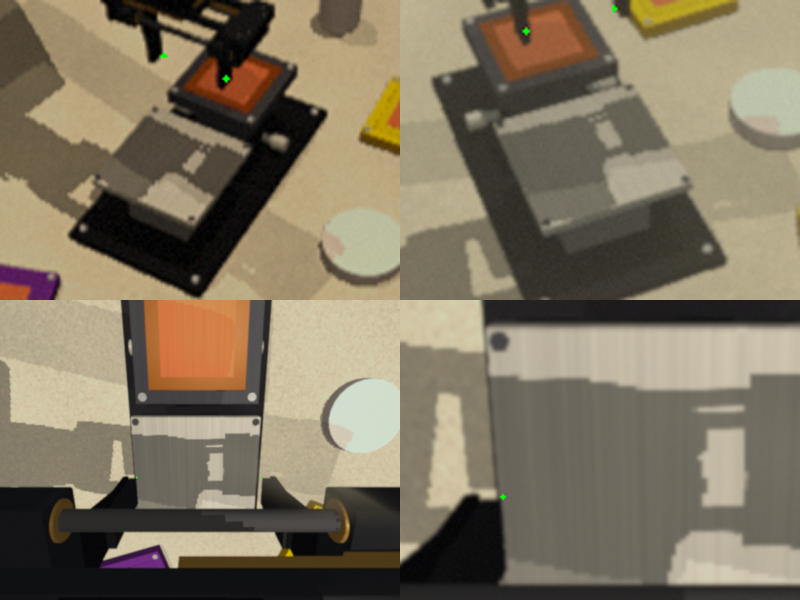

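Placed. The wrist view shows the mask clear of the shelf. The shelf's front edge is at about (184,162)–(361,163). Checking the gap, which should be 15 mm, and the lateral alignment.

```bash
python3 - <<'E'
from h import *
P=pose('wrist'); im=cv2.imread('pics/wrist7.png');g=cv2.cvtColor(im,cv2.COLOR_BGR2GRAY)
for u in(230,270,310): print(u,g[120:172,u].tolist())
r=ray(P,[(184,175),(361,175)],.1);print('shelf corners',r.round(4).tolist())
for v in(175,190): print(v,g[v,172:196].tolist(),g[v,350:375].tolist())
w=ray(P,amber(im,(120,0,450,330)),.118);print('amber rear',np.sort(w[:,1])[[0,20,100]])
E
```

```text
230 [111, 110, 110, 110, 107, 96, 80, 68, 66, 67, 66, 66, 66, 66, 66, 66, 66, 66, 66, 67, 66, 66, 67, 64, 60, 48, 35, 30, 31, 33, 34, 34, 33, 33, 32, 33, 33, 33, 32, 31, 40, 64, 92, 126, 156, 175, 181, 183, 183, 182, 183, 183]
270 [123, 122, 120, 120, 118, 110, 93, 76, 70, 69, 69, 69, 69, 69, 69, 68, 69, 69, 69, 69, 68, 69, 69, 69, 64, 52, 34, 22, 24, 28, 28, 28, 28, 29, 28, 27, 27, 28, 26, 26, 34, 63, 98, 132, 163, 181, 190, 191, 192, 191, 192, 192]
310 [126, 125, 125, 124, 121, 108, 81, 64, 67, 71, 72, 72, 72, 73, 72, 73, 72, 72, 74, 75, 76, 76, 78, 78, 73, 60, 40, 30, 30, 30, 29, 30, 29, 29, 29, 29, 29, 28, 30, 30, 41, 67, 103, 140, 175, 189, 190, 188, 187, 187, 188, 187]
shelf corners [[0.4465, 0.0233, 0.1], [0.5915, 0.02, 0.1]]
175 [178, 179, 179, 178, 177, 174, 175, 176, 177, 163, 133, 127, 152, 160, 147, 129, 122, 121, 122, 126, 139, 159, 172, 177] [192, 191, 188, 182, 171, 147, 119, 112, 129, 146, 164, 178, 180, 160, 114, 66, 55, 103, 152, 174, 178, 176, 175, 173, 174]
190 [130, 130, 128, 126, 125, 125, 124, 124, 123, 121, 113, 93, 82, 91, 100, 102, 101, 100, 99, 99, 100, 101, 101, 101] [151, 158, 144, 123, 111, 108, 108, 108, 109, 108, 111, 118, 121, 95, 59, 58, 103, 150, 168, 173, 175, 176, 176, 176, 176]
amber rear [0.06110118 0.06145004 0.06264709]
```

```bash
python3 - <<'E'
from h import *
P=pose('wrist')
m=ray(P,[(270,145.3)],.118)[0];s=ray(P,[(270,161.5)],.1)[0];c=ray(P,[(182,175),(363.5,175)],.1)
a=np.deg2rad(-1.3);ey=np.array([-np.sin(a),np.cos(a)]);ex=np.array([np.cos(a),np.sin(a)])
mid=c[:,:2].mean(0);sh=mid+ey*((s[:2]-mid)@ey-.075);ch=sh+ey*.155
print(m,s,'gap',(m-s)[:2]@ey,'width',np.ptp(c[:,0]),'chuck',ch)
am=np.array([.5236,.1031]); mc=am+ey*((m[:2]-am)@ey+.065); print('mask',mc,'err xy',(mc-ch)@ex,(mc-ch)@ey)
E
```

```text
[0.51824621 0.0477381  0.118     ] [0.51733391 0.03279326 0.1       ] gap 0.0149616951535445 width 0.1486798269932298 chuck [0.5212685  0.11272457]
mask [0.52381623 0.11262844] err xy 0.0025492525279392103 -3.83048464554953e-05
```

```bash
python3 -c "
from rig import robot; print(robot.hand_in())"
```

```text
the job is handed in; nothing more can be done
None
```

The mask is on the chuck and handed in at about 13.5 s: clear of the shelf by 15 mm, square with it, about 1–2.5 mm off centre sideways by camera measurement, and the robot is touching nothing.

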